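# Roll a food tin right round on a roller stand to check every side at the pointer

## Robot

A 6-joint arm with a two-finger parallel gripper is mounted at the origin on a cart in front of the work surface, level with it; the furniture and walls round the work are solid. World frame = base frame: x ahead of the robot, y to its left, z up, the work surface at z = 0. Lengths are in m, angles in rad, forces in N, time in s.
With the tool pointing down it reaches from about 0.225 to 0.875 m from the base axis. Payload 3.4 kg.
Tool frame: the origin (TCP) lies at the very end of the fingers, on their centre line; the grasp point (between the pads) lies 19 mm behind it; x points along the fingers, y is the direction in which the jaws open and shut, and the axes are right-handed (so a half turn about x gives the same grasp; the last joint's range is limited). The gripper opens to 85 mm and grips with 20 to 120 N. Pads are 22 mm wide; open, the fingers measure 114 mm over their backs; the gripper's body (76 mm by 85 mm) begins 54 mm behind the grasp point. The pads swing forward as they close: fully open they stand 13 mm farther back than shut.
Start: joints at [-1.375, 0.276, 1.505, -0, 1.361, -0.121], TCP at [0.179, -0.546, 0.231] pointing down, gripper open.
Joint ranges: [-2.89, 2.89], [-0.75, 2.08], [0.22, 2.7], [-1.18, 4.32], [0.11, 2.71], [-2.7, 2.7]. Speed limits (rad/s): [2.57, 2.57, 3.14, 3.14, 3.14, 3.14].

## Interface

Orientations are given as a unit quaternion [w, x, y, z].
In Python, from rig import manip gives the robot as it stands. The module is installed in compiled form; this text tells all that it offers.
- The arm moves only by the tool play_rows, never from a script. Its argument "plan" is a list that holds one entry, the list of rows, each a list of 5 numbers: the closure, from 0 (fully open) to 1 (shut), then the shift along the tool's x, y, z in m, then the turn about the tool's x in degrees. A call has 1 to 12 rows; each row is the pose to reach, as a shift and turn from the pose measured when the call began, along the tool's axes at that moment; what a row does not reach only later rows make up. A row lasts 1/10 s, in which the tool goes at most 50 mm and 8.59 degrees, less where a joint would pass 70% of its speed; a pose out of reach is approached as far as the arm can. A call with a gripper value outside its range is refused whole. The fingers move at their own pace and stop on an object; "grip_force" is the grip in N (left out, the last holds). Time passes only in rows, so rows that repeat a pose let the fingers close. It gives the time, the measured TCP pose, the force and the opening at its end, in the units of the state.
- manip.get_state(): the state, without advancing time (a new reading comes with each control period).
- manip.get_image(name): name is "side" or "top"; returns (picture, depth): 420x560x3 uint8, red, green, blue; 420x560 float32, m along the optical axis (not along the pixel's ray), 0 where there is no reading.
- manip.camera_params(name): a dict with "intrinsics" (3x3 intrinsics, pixels), "R" (3x3) and "t" (3): a world point X has camera coordinates R X + t. Camera axes: x right, y down, z forward; pixel columns grow to the right and rows downward; lengths in m; the calibration is good to about 2 mm. A picture is of the moment at which its call begins. camera_params takes no time and is no camera call.
- manip.sign_off(): hands the job in, once; it reports no verdict.
The state is a dict: "clock": time; "qpos": joint angles; "qd": joint speeds; "effort": joint torques, N m; "position": TCP position; "ee_rot": TCP orientation; "contact_force": force on the tool from outside, world axes, zero at the start; "moment": the same for the moment, N m; "width": finger opening in m.
Only numpy, scipy, OpenCV 4.12 (cv2) and the standard library are available. Lean on these libraries where they do the work, as an engineer would, in place of code of your own. Each camera call takes 0.05 s, during which the arm holds its last target.

## Task

A tin of tomatoes lies on the free-running roller stand and must be looked over on every side before it is opened. Keep it down on its rollers and turn it there with light fingertip strokes over its top, not so hard as to dent it: stop it with the middle of the green side (marked by its black tick) under the red pointer, then the bare metal seam side, then the blue table side, pausing half a second or more at each, and finish with the middle of the red picture side under the pointer, let go and at rest. Do not disturb the other things on the table.

Things in the scene. Friction and masses are not known exactly. Their poses are not given: they have to be found in the camera images.
- tin: Closed food tin, 73 mm diameter (76 over the two 4 mm end rims), 110 mm long, about 0.4 kg, lying on four rubber wheels. Origin at its centre; y along its axis of rotation, towards the pointer's end. From the centre +z leads to the red picture side, -x green, -z bare metal with a dark seam line, +x blue table. It rolls freely both ways, stays where left; rims let it slide 4 mm along y.
- picture_mid (a point): Middle of the red picture side on the tin's surface, 36.5 mm from its axis. A side is under the pointer when its middle is the highest point of the tin; a black tick at the +y end of the label marks each side's middle line. The steel does not yield; a fingertip pressing it with 4 to 10 N and moving across its top takes it along by friction, with a little slip.
- green_mid (a point): Middle of the green side (green with a pale oval) on the tin's surface, a quarter turn from the picture, 36.5 mm from the tin's axis.
- seam_mid (a point): Middle of the bare metal side on the tin's surface, on the dark seam line, opposite the picture, 36.5 mm from the tin's axis.
- blue_mid (a point): Middle of the blue side with white table rows on the tin's surface, opposite the green side, 36.5 mm from the tin's axis.
- stand: Roller stand fixed on the table: steel base 150 x 168 mm, two axles with two rubber wheels each (28 mm diameter, axles 72 mm apart), grey end cheeks up to 47 mm high, 72 mm either side of the middle. Origin on the table under its middle; y along the axles and the tin, x level across them, z up. The tin's axis is 65 mm and the top of its label 102 mm above the table, over the stand's y axis.
- pointer_tip (a point): Tip of the red pointer at the +y end of the stand, 54 mm from the middle along y, 3 mm above the tin's rim, pointing straight down at the tin's highest line. Post and arm are 16 mm wide, up to 126 mm above the table, and cover 46 to 78 mm from the middle along y: the rest of the tin is open from above.
- tin_waiting_1: Bystander: tin of the same size with an orange picture, standing upright behind the stand. Origin at its centre, 55 mm above the table.
- tin_waiting_2: Bystander: tin like the first with a red picture, standing upright behind the stand. Origin at its centre, 55 mm above the table.
- sample_jar: Bystander: small jar with a red lid, 62 mm diameter, 75 mm high, at the right-hand end of the stand. Origin under its base.
- salt: Bystander: salt shaker, 44 mm diameter, 90 mm high, at the left-hand end of the stand. Origin under its base.
- tea_glass: Bystander: clear tea glass, 67 mm diameter, 95 mm high, on the right of the table. Origin under its base.
Mind the look-alikes: they are no part of the job. What is shaped like the part that bears tin but purple or yellow is not meant.

How it is judged:
On the way, in this order (a step that is already met when the one before it is completed fails the run):
1. the green side rests under the pointer (angle between tin's own x axis and vertical above 2.972 rad and z of tin in the frame of stand between 0.06 and 0.07 m and y of tin in the frame of stand between -0.012 and 0.012 m), for 0.4 s.
2. the bare seam side rests under the pointer (angle between tin's own z axis and vertical above 2.972 rad and z of tin in the frame of stand between 0.06 and 0.07 m and y of tin in the frame of stand between -0.012 and 0.012 m), for 0.4 s.
3. the blue table side rests under the pointer (angle between tin's own x axis and vertical below 0.17 rad and z of tin in the frame of stand between 0.06 and 0.07 m and y of tin in the frame of stand between -0.012 and 0.012 m), for 0.4 s.
At the end, for the whole second after the job is handed in: The tin lies at rest on its four wheels with the middle of the red picture side within 0.17 rad (6 mm on the label) of straight up, under the pointer, after the green, bare seam and blue sides have each stayed there within the same tolerance for at least 0.4 s, in this order (angle between tin's own z axis and vertical below 0.17 rad and z of tin in the frame of stand between 0.06 and 0.07 m and y of tin in the frame of stand between -0.012 and 0.012 m and angular speed of tin below 0.1 rad/s and linear speed of tin below 0.02 m/s); the robot touches nothing.
It fails at once if the tin is lifted off its rollers (z of tin in the frame of stand above 0.082 m).
It fails at once if the tin is pressed so hard that it would dent (over 80 N) (contact force between the fingers and tin above 80 N).
It fails at once if another thing on the table is pushed more than 3 cm (distance of any of tin_waiting_1, tin_waiting_2, sample_jar, salt, tea_glass from where it was at the start of the episode above 0.03 m).
It also fails if it takes over 64 s, if anything falls off the work surface, if the arm or the gripper's body presses on something with over 40 N, if the wrist force passes 120 N, or if a joint passes its speed limit or range.

## Working session

There is one attempt and no reset: what is moved stays moved. The work goes in short steps, Python scripts to look and compute and a tool call to move; the robot and the scene stay as the last step left them, time stands still between calls to the robot, and variables do not carry over. Pictures are saved under pics/ and viewed, and the job is handed in when it is done.

Besides the shell and the picture viewer there is one more tool, called after "Emit:" as name(argument=value, ...) on one line, values as JSON. play_rows: Moves the arm, as the interface text tells. Its arguments: {"type":"object","properties":{"plan":{"type":"array","items":{"type":"array","items":{"type":"array","items":{"type":"number"}}}},"grip_force":{"type":"number"}},"required":["plan"]}

```bash
mkdir -p pics; python3 - <<'E'
from rig import manip
import cv2,numpy as np
s=manip.get_state();print({k:np.round(v,3) for k,v in s.items()})
for n in("side","top"):
    p,d=manip.get_image(n);cv2.imwrite(f"pics/{n}0.png",p[:,:,::-1]);np.save(f"pics/{n}0.npy",d)
    c=manip.camera_params(n);print(n,c)
E
```

```text
{'clock': np.float64(0.0), 'qpos': array([-1.375,  0.277,  1.506, -0.   ,  1.361, -0.121]), 'qd': array([ 0.001, -0.002, -0.001, -0.001, -0.   , -0.001]), 'effort': array([-2.0000e-03, -4.1678e+01, -2.4580e+01, -0.0000e+00,  1.1000e-02,
       -0.0000e+00]), 'position': array([ 0.179, -0.546,  0.23 ]), 'ee_rot': array([-0.111, -0.698, -0.112,  0.698]), 'contact_force': array([0.621, 0.703, 0.059]), 'moment': array([ 0.01 , -0.024, -0.016]), 'width': np.float64(0.085)}
side {'intrinsics': array([[545.47359978,   0.        , 273.4118864 ],
       [  0.        , 545.47359978, 204.65882373],
       [  0.        ,   0.        ,   1.        ]]), 'R': array([[-0.94809906, -0.31755988,  0.01624489],
       [-0.20613418,  0.57492357, -0.79181538],
       [ 0.24210923, -0.75406804, -0.61054444]]), 't': array([0.46162905, 0.27197487, 1.00785141])}
top {'intrinsics': array([[500.52411175,   0.        , 282.51959696],
       [  0.        , 500.52411175, 206.6942376 ],
       [  0.        ,   0.        ,   1.        ]]), 'R': array([[ 0.01478906, -0.99987948,  0.00472224],
       [-0.9863275 , -0.01536353, -0.16407933],
       [ 0.16413211, -0.00223109, -0.98643584]]), 't': array([-0.19321552,  0.55779644,  1.11702905])}
```

View pics/side0.png

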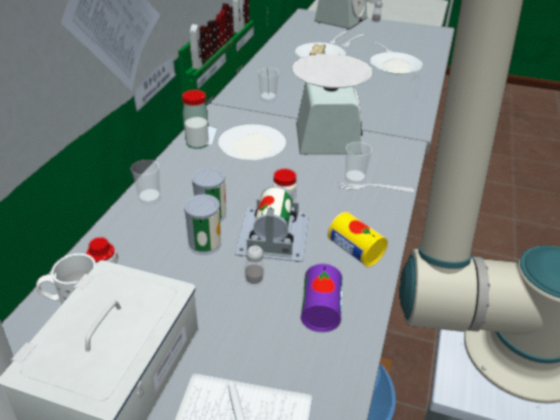

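View pics/top0.png

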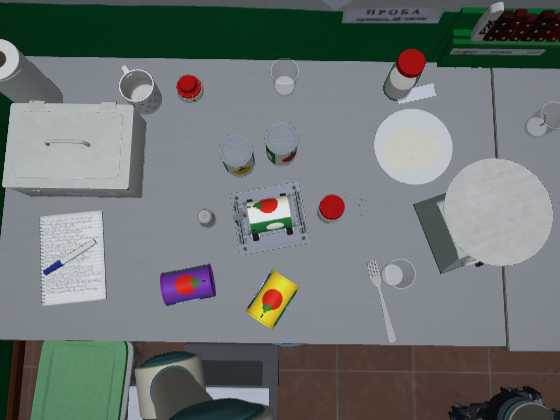

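Top view: the tin on the grey stand is at about (269,214). The purple tin (188,285) and yellow tin (272,300) are look-alikes on the table, and the two waiting tins stand upright at (238,155) and (282,143). I'll enlarge the stand to confirm.

```bash
python3 - <<'E'
import cv2,numpy as np
a=cv2.imread("pics/top0.png")[170:265,215:350];b=cv2.imread("pics/side0.png")[160:290,220:330]
cv2.imwrite("pics/c0.png",cv2.resize(a,None,fx=5.8,fy=5.8,interpolation=cv2.INTER_CUBIC))
cv2.imwrite("pics/c1.png",cv2.resize(b,None,fx=4.5,fy=4.5,interpolation=cv2.INTER_CUBIC))
E
```

```text
(no output)
```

View pics/c0.png

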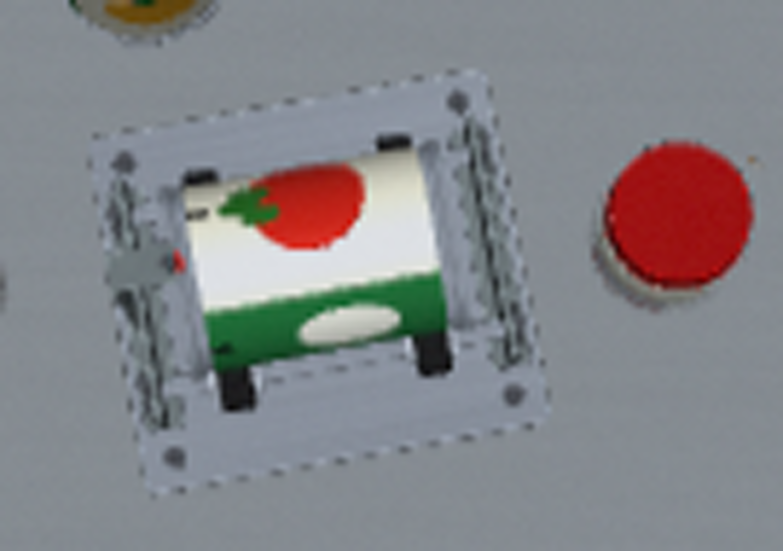

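View pics/c1.png

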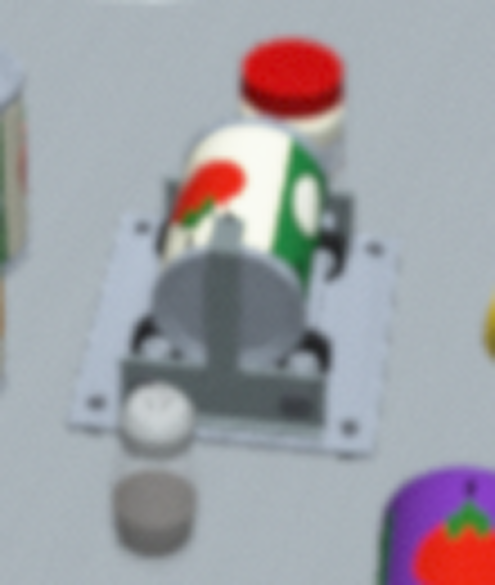

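The crop confirms it: this tin lies on the black wheels of the grey stand. The red pointer is at its left end (crop 178,262). The red side faces away from the robot and the green side faces it. Next I measure the stand frame and the tin's angle.

```bash
cat > h.py <<'E'
from rig import manip
import cv2,numpy as np
def ray(n,uv):
    c=manip.camera_params(n);R,t=np.array(c["R"]),np.array(c["t"]);K=np.array(c["intrinsics"])
    d=R.T@np.linalg.solve(K,[uv[0],uv[1],1.]);return -R.T@t,d
def onplane(n,uv,z):
    o,d=ray(n,uv);return o+d*(z-o[2])/d[2]
def proj(n,X):
    c=manip.camera_params(n);p=np.array(c["intrinsics"])@(np.array(c["R"])@X+c["t"]);return p[:2]/p[2]
def pts(n,d):
    c=manip.camera_params(n);R,t=np.array(c["R"]),np.array(c["t"]);K=np.array(c["intrinsics"])
    v,u=np.mgrid[:d.shape[0],:d.shape[1]];P=np.stack([(u-K[0,2])/K[0,0]*d,(v-K[1,2])/K[1,1]*d,d],-1)
    return (P-t)@R
E
python3 - <<'E'
from h import *
cr=np.array([(95,138),(487,70),(550,425),(150,492)])/5.8+[215,170]-0.4
for zb in (0.004,):
    C=np.array([onplane("top",c,zb) for c in cr]);print(C.round(4),C.mean(0).round(4))
    print([np.linalg.norm(C[i]-C[i-1]).round(4) for i in range(4)])
d=np.load("pics/top0.npy");P=pts("top",d)
for uv in [(240,245),(268,205),(268,220),(331,208),(206,217)]: print(uv,P[uv[1],uv[0]].round(4))
y=(C[0]+C[3]-C[1]-C[2])[:2];x=(C[0]+C[1]-C[2]-C[3])[:2]
yh=y/np.linalg.norm(y);xh=x/np.linalg.norm(x);print("y",yh,"x",xh, yh@xh)
# pointer tip
print("tip",onplane("top",np.array([180,262])/5.8+[215,170]-.4,.106))
# label points
m=(P[...,2]>.06)&(P[...,2]<.12);v,u=np.where(m[190:245,240:300]);Q=P[190:245,240:300][v,u]
o=C.mean(0)[:2];a=yh
L=(Q[:,:2]-o);s=L@a;k=abs(s)<.04;n=np.array([a[1],-a[0]])
w=L[k]@n;z=Q[k,2]
A=np.c_[2*w,2*z,np.ones(k.sum())];r=np.linalg.lstsq(A,w**2+z**2,rcond=None)[0];print("cyl w,z,r",r[:2],np.sqrt(r[2]+r[0]**2+r[1]**2),k.sum(),z.max())
E
```

```text
[[ 0.5984 -0.0596  0.004 ]
 [ 0.63   -0.2229  0.004 ]
 [ 0.4814 -0.2502  0.004 ]
 [ 0.4514 -0.0868  0.004 ]] [ 0.5403 -0.1549  0.004 ]
[np.float64(0.1495), np.float64(0.1663), np.float64(0.1512), np.float64(0.1662)]
(240, 245) [ 0.473  -0.0858  0.013 ]
(268, 205) [ 0.5557 -0.1523  0.0963]
(268, 220) [ 0.5218 -0.153   0.0981]
(331, 208) [ 0.5545 -0.2945  0.0758]
(206, 217) [ 0.5278 -0.0142  0.0877]
y [-0.18506458  0.98272636] x [0.98346195 0.18111487] -0.004017608313181959
tip [ 0.53151367 -0.10380925  0.106     ]
cyl w,z,r [-0.00055087  0.06761753] 0.03567047253765998 1146 0.10769580956025494
```

```bash
cat >> h.py <<'E'
from scipy.spatial.transform import Rotation as Ro
O=np.array([.540,-.155,0]);YH=np.array([-.185,.983,0]);YH/=np.linalg.norm(YH);XH=np.array([YH[1],-YH[0],0])
def cyl(n,uv,r=.0365):
    o,d=ray(n,uv);P=o-O;a=[P@XH,P[2]-.065];b=[d@XH,d[2]]
    A=b[0]**2+b[1]**2;B=a[0]*b[0]+a[1]*b[1];C=a[0]**2+a[1]**2-r*r
    D=B*B-A*C
    if D<0:return None
    t=(-B-np.sqrt(D))/A;X=P+t*d
    return np.degrees(np.arctan2(X@XH,X[2]-.065)),X@YH
def tool():
    s=manip.get_state();q=s["ee_rot"];R=Ro.from_quat([q[1],q[2],q[3],q[0]]).as_matrix();return np.array(s["position"]),R,s
def shift(target):
    p,R,s=tool();return R.T@(np.array(target)-p)
E
python3 - <<'E'
from h import *
for n,uv in(("red",(197,213)),("green",(222,349))): print(n,cyl("top",np.array(uv)/5.8+[215,170]-.4))
p,R,s=tool();print(R.round(3))
for j in (1,2): print(np.degrees(np.arctan2(R[1,j],R[0,j])))
print("stand x dir",np.degrees(np.arctan2(XH[1],XH[0])))
print(shift(O-.01*YH+[0,0,.16]))
for uv in [(238,145),(282,133)]: print(onplane("top",uv,.11))
E
```

```text
red (np.float64(34.20119508887904), np.float64(0.042904777468220225))
green (np.float64(-59.51240551047593), np.float64(0.04229043367201961))
[[-0.     0.312 -0.95 ]
 [ 0.002 -0.95  -0.312]
 [-1.    -0.002 -0.   ]]
-71.84959415765958
-161.84961330218158
stand x dir 10.658361502204867
[ 0.07104104 -0.2489819  -0.46347243]
[ 0.68870054 -0.08274625  0.11      ]
[ 0.71825306 -0.18092584  0.11      ]
```

Red is at +34° and green at −59.5°, which agree to within 4°, so the tin stands at about +32°. The stand origin is (0.540, −0.155) with yaw 10.7°, and the pointer tip and cylinder fit both agree. Next I move above the tin with the fingers shut.

```bash
python3 - <<'E'
from h import *
print(shift(O-.008*YH-.02*XH+[0,0,.14]))
E
```

```text
[ 0.09104454 -0.25353984 -0.44389986]
```

Emit:
play_rows(plan=[[[1,0,-0.021,-0.037,0],[1,0,-0.042,-0.074,0],[1,0,-0.063,-0.111,0],[1,0.005,-0.085,-0.148,2],[1,0.01,-0.106,-0.185,4],[1,0.02,-0.127,-0.222,6],[1,0.03,-0.148,-0.259,7.5],[1,0.045,-0.169,-0.296,7.5],[1,0.055,-0.19,-0.333,7.5],[1,0.065,-0.212,-0.37,7.5],[1,0.08,-0.233,-0.407,7.5],[1,0.091,-0.2535,-0.444,7.5]]], grip_force=40)

```text
clock: 1.3
position: [0.5223, -0.1648, 0.1389]
ee_rot: [-0.065, -0.704, -0.066, 0.705]
contact_force: [0.7, -0.7, 0.1]
width: 0.0001
```

```bash
cat >> h.py <<'E'
def snap(tag):
    p,_=manip.get_image("side");b=p[150:260,215:345,::-1];cv2.imwrite(f"pics/{tag}s.png",cv2.resize(b,None,fx=6,fy=6,interpolation=cv2.INTER_CUBIC))
    p,_=manip.get_image("top");b=p[170:265,215:350,::-1];cv2.imwrite(f"pics/{tag}t.png",cv2.resize(b,None,fx=5.8,fy=5.8,interpolation=cv2.INTER_CUBIC))
def at(cam,u,v):
    return cyl(cam,np.array([u,v])/(5.8 if cam=="top" else 6)+([215,170] if cam=="top" else [215,150])-np.array(.4))
def xyz():
    p,R,s=tool();q=p-O;print("clock",s["clock"],"stand X %.4f Y %.4f Z %.4f"%(q@XH,q@YH,q[2]),"F",np.round(s["contact_force"],1),"zaxis.X",R[:,2]@XH)
E
python3 -c "
from h import *
xyz();snap('a')"
```

```text
clock 1.3 stand X -0.0192 Y -0.0064 Z 0.1389 F [ 0.7 -0.7  0.1] zaxis.X -0.9999992468149547
```

View pics/as.png

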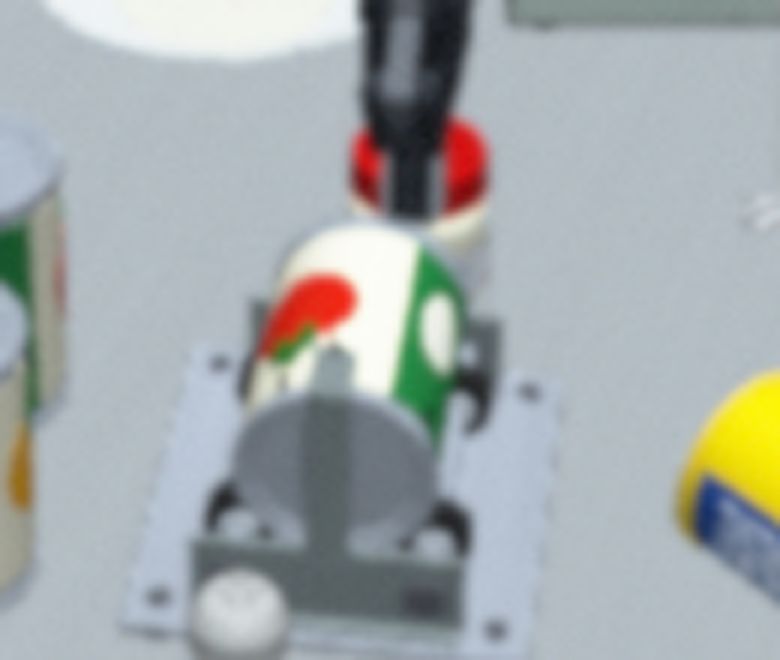

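View pics/at.png

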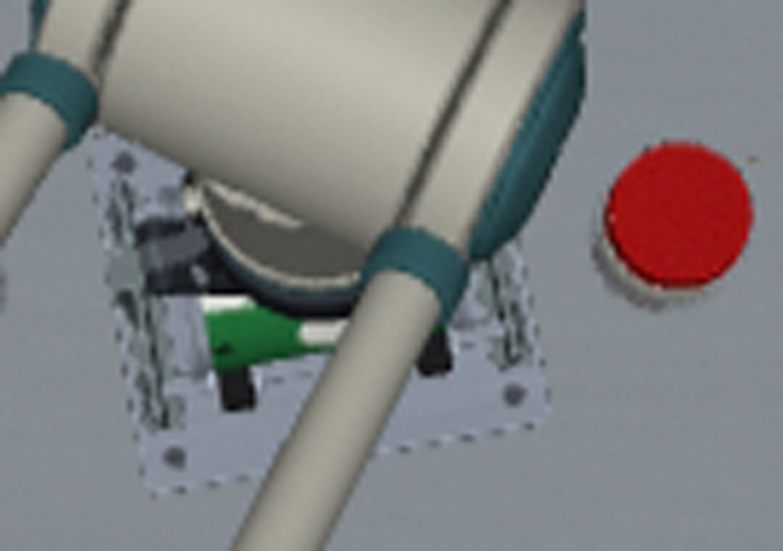

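The side view is clear: fingertip at crop (415,215), pointer (338,350), red picture (310,315) on the far side, and the green side at (435,330). The top view is blocked by the arm. Now I probe downwards gently.

Emit:
play_rows(plan=[[[1,0.015,0,-0.004,0],[1,0.03,0,-0.004,0],[1,0.034,0,-0.004,0],[1,0.0355,0,-0.004,0],[1,0.0365,0,-0.004,0],[1,0.0375,0,-0.004,0],[1,0.0375,0,-0.004,0]]])

```text
clock: 2.1
position: [0.5279, -0.162, 0.1014]
ee_rot: [-0.066, -0.704, -0.069, 0.704]
contact_force: [-0.4, -1.5, 3.0]
width: -0.0003
```

```bash
python3 -c "
from h import *
xyz()
for uv in [(418,250),(403,320),(398,385),(437,335)]: print(uv,at('side',*uv))"
```

```text
clock 2.1 stand X -0.0131 Y -0.0046 Z 0.1014 F [-0.4 -1.5  3. ] zaxis.X -0.9999898384930825
(418, 250) (np.float64(-29.717404241472888), np.float64(-0.04462357114497308))
(403, 320) (np.float64(-29.42632011384871), np.float64(-0.0006882720219250895))
(398, 385) (np.float64(-34.53197421772412), np.float64(0.035206619513938296))
(437, 335) (np.float64(-55.1340020126725), np.float64(-0.007841032377280586))
```

Emit:
play_rows(plan=[[[1,0.0007,0,0,0],[1,0.0007,0,0,0],[1,0.0007,0,0,0]]])

```text
clock: 2.4
position: [0.528, -0.1621, 0.1012]
ee_rot: [0.066, 0.704, 0.069, -0.704]
contact_force: [-1.0, 0.7, 4.3]
width: -0.0002
```

Emit:
play_rows(plan=[[[1,0.001,0,-0.001,0],[1,0.001,0,-0.004,0],[1,0.001,0,-0.008,0],[1,0.001,0,-0.012,0],[1,0.001,0,-0.016,0],[1,0.001,0,-0.02,0],[1,0.001,0,-0.023,0],[1,0.001,0,-0.024,0],[1,0.001,0,-0.024,0]]])

```text
clock: 3.3
position: [0.5528, -0.1572, 0.1013]
ee_rot: [0.066, 0.705, 0.068, -0.703]
contact_force: [0.0, 1.3, 7.8]
width: 0.0002
```

```bash
python3 -c "
from h import *
xyz();snap('b')"
```

```text
clock 3.3 stand X 0.0121 Y -0.0045 Z 0.1013 F [0.  1.3 7.8] zaxis.X -0.9999847791326405
```

View pics/bs.png

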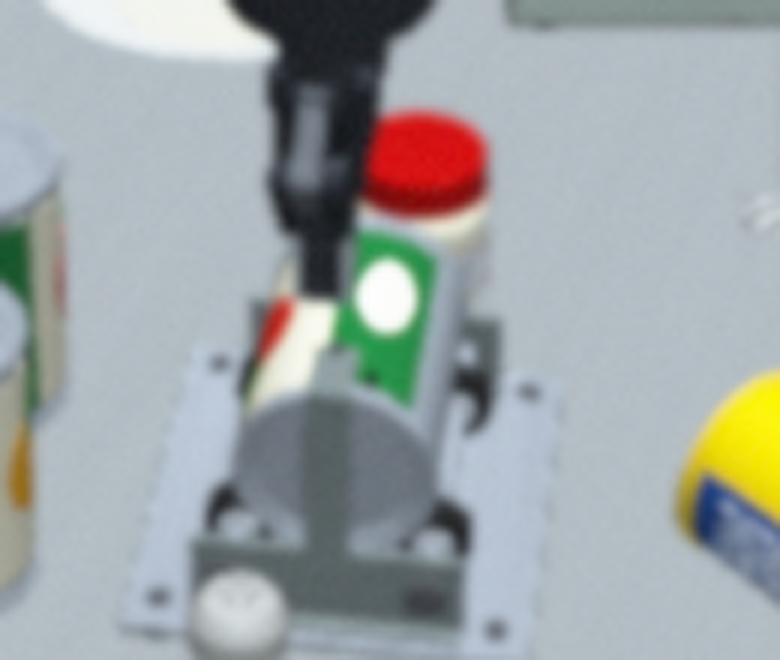

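The stroke turned the tin. The green tick now shows at (373,377) and the pale oval at (386,297).

```bash
python3 -c "
from h import *
for uv in [(373,377),(386,297),(333,320),(427,320),(342,355)]: print(uv,at('side',*uv))"
```

```text
(373, 377) (np.float64(-19.06077190502093), np.float64(0.03760126183352955))
(386, 297) (np.float64(-16.676403937538044), np.float64(-0.009351778160669798))
(333, 320) (np.float64(10.428772768186418), np.float64(0.008657124047045096))
(427, 320) (np.float64(-45.068168419892544), np.float64(-0.0098965719699964))
(342, 355) (np.float64(0.6464433164054628), np.float64(0.02930165891293884))
```

Emit:
play_rows(plan=[[[1,-0.006,0,0,0],[1,-0.008,0,0.018,0],[1,-0.003,0,0.018,0],[1,0,0,0.018,0],[1,0.001,0,0.018,0],[1,0.001,0,0.017,0],[1,0.001,0,0.014,0],[1,0.001,0,0.011,0],[1,0.001,0,0.008,0],[1,0.001,0,0.007,0],[1,0.001,0,0.007,0],[1,-0.008,0,0.007,0]]])

```text
clock: 4.6
position: [0.5461, -0.1582, 0.1086]
ee_rot: [0.066, 0.705, 0.069, -0.703]
contact_force: [0.0, -0.2, -0.3]
width: 0.0002
```

```bash
python3 -c "
from h import *
xyz();snap('c')"
```

```text
clock 4.6 stand X 0.0054 Y -0.0042 Z 0.1086 F [ 0.  -0.2 -0.3] zaxis.X -0.9999863536652288
```

View pics/cs.png

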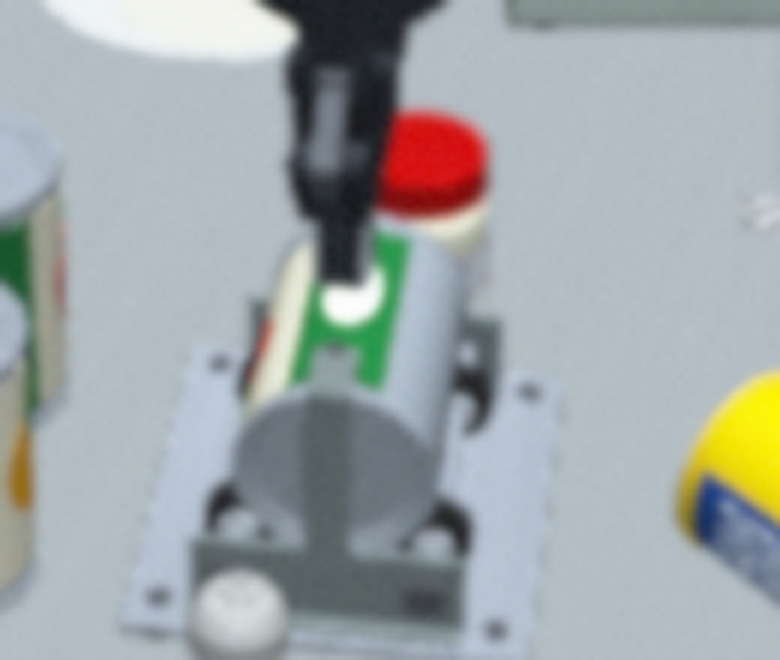

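The green stripe edges are at about (310,320) and (395,320), with the pointer over the middle and its tick hidden behind the pointer.

```bash
python3 -c "
from h import *
for uv in [(309,320),(394,320),(300,370),(381,370)]: print(uv,at('side',*uv))"
```

```text
(309, 320) (np.float64(25.572164559107996), np.float64(0.006190099343065413))
(394, 320) (np.float64(-24.096410227411386), np.float64(0.0018154212251104856))
(300, 370) (np.float64(23.40947713242603), np.float64(0.036455312885034896))
(381, 370) (np.float64(-22.708932020348268), np.float64(0.03213174340627047))
```

Green is up, about 0.5° off. I hold it there and step back to the start of the next stroke.

Emit:
play_rows(plan=[[[1,0,0,0.008,0],[1,0,0,0.0164,0],[1,0,0,0.0164,0],[1,0,0,0.0164,0],[1,0,0,0.0164,0],[1,0,0,0.0164,0],[1,0,0,0.0164,0]]])

```text
clock: 5.4
position: [0.5311, -0.162, 0.1098]
ee_rot: [0.066, 0.706, 0.068, -0.702]
contact_force: [-0.2, -1.0, -0.7]
width: 0.0003
```

```bash
python3 -c "
from h import *
xyz()"
```

```text
clock 5.4 stand X -0.0100 Y -0.0052 Z 0.1098 F [-0.2 -1.  -0.7] zaxis.X -0.9999753623322599
```

Emit:
play_rows(plan=[[[1,0.006,0,0,0],[1,0.0085,0,0,0],[1,0.0094,0,0,0],[1,0.0094,0,-0.002,0],[1,0.0094,0,-0.006,0],[1,0.0094,0,-0.01,0],[1,0.0094,0,-0.014,0],[1,0.0094,0,-0.018,0],[1,0.0094,0,-0.0195,0],[1,0.0094,0,-0.0195,0],[1,0.0094,0,-0.0195,0],[1,0.001,0,-0.0195,0]]])

```text
clock: 6.6
position: [0.5497, -0.1578, 0.1083]
ee_rot: [0.066, 0.705, 0.069, -0.703]
contact_force: [0.1, 0.0, 0.0]
width: -0.0001
```

```bash
python3 -c "
from h import *
xyz();snap('d')"
```

```text
clock 6.6 stand X 0.0090 Y -0.0046 Z 0.1083 F [0.1 0.  0. ] zaxis.X -0.9999811543313094
```

View pics/ds.png

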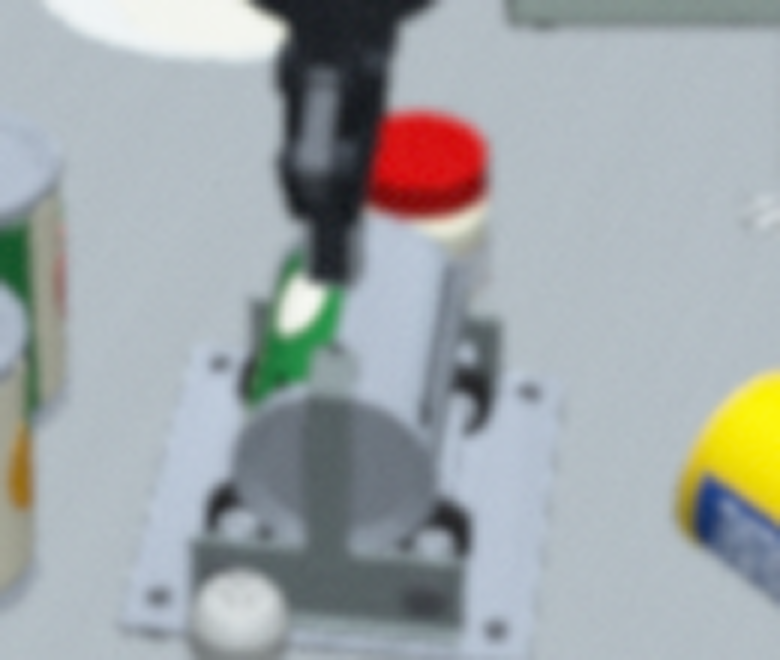

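Green has moved to the far side (tick at 282,380), and the dark seam shows at about (435,370).

```bash
python3 -c "
from h import *
for uv in [(282,380),(333,320),(428,400),(437,340)]: print(uv,at('side',*uv))"
```

```text
(282, 380) (np.float64(34.3675349442572), np.float64(0.038943691040650534))
(333, 320) (np.float64(10.428772768186418), np.float64(0.008657124047045096))
(428, 400) (np.float64(-58.17677561048605), np.float64(0.02860481914302934))
(437, 340) (np.float64(-55.96338178261242), np.float64(-0.005413425780239084))
```

Emit:
play_rows(plan=[[[1,0,0,0.012,0],[1,0.003,0,0.02,0],[1,0.0065,0,0.02,0],[1,0.0079,0,0.02,0],[1,0.0079,0,0.018,0],[1,0.0079,0,0.014,0],[1,0.0079,0,0.01,0],[1,0.0079,0,0.006,0],[1,0.0079,0,0.002,0],[1,0.0079,0,0,0],[1,0.0079,0,0,0],[1,-0.001,0,0,0]]])

```text
clock: 7.9
position: [0.5503, -0.1585, 0.1097]
ee_rot: [0.067, 0.705, 0.068, -0.702]
contact_force: [0.4, -0.0, 0.5]
width: 0.0002
```

```bash
python3 -c "
from h import *
xyz();snap('e')"
```

```text
clock 7.9 stand X 0.0095 Y -0.0053 Z 0.1097 F [ 0.4 -0.   0.5] zaxis.X -0.9999770912982301
```

View pics/es.png

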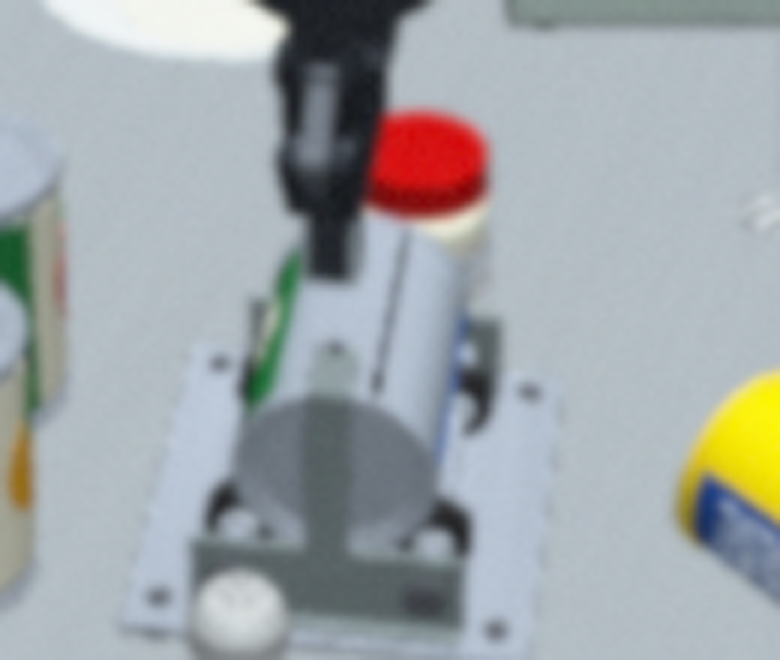

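The seam runs from (405,235) to (377,388), and blue is starting to show at the near side (455,380).

```bash
python3 -c "
from h import *
for uv in [(404,250),(390,320),(377,385)]: print(uv,at('side',*uv))"
```

```text
(404, 250) (np.float64(-21.253229524859183), np.float64(-0.04063882455428201))
(390, 320) (np.float64(-21.782359149861815), np.float64(0.002791462479772905))
(377, 385) (np.float64(-22.24898489328333), np.float64(0.04100786739538314))
```

Emit:
play_rows(plan=[[[1,0,0,0.01,0],[1,0.004,0,0.016,0],[1,0.008,0,0.016,0],[1,0.0093,0,0.016,0],[1,0.0093,0,0.0155,0],[1,0.0093,0,0.013,0],[1,0.0093,0,0.01,0],[1,0.0093,0,0.007,0],[1,0.0093,0,0.0042,0],[1,0.0093,0,0.0034,0],[1,0.0093,0,0.0034,0],[1,0,0,0.0034,0]]])

```text
clock: 9.2
position: [0.5473, -0.1593, 0.1109]
ee_rot: [0.067, 0.706, 0.068, -0.702]
contact_force: [-0.2, 0.2, 0.3]
width: -0.0002
```

```bash
python3 -c "
from h import *
xyz();snap('f')"
```

```text
clock 9.2 stand X 0.0064 Y -0.0056 Z 0.1109 F [-0.2  0.2  0.3] zaxis.X -0.9999709937712358
```

View pics/fs.png

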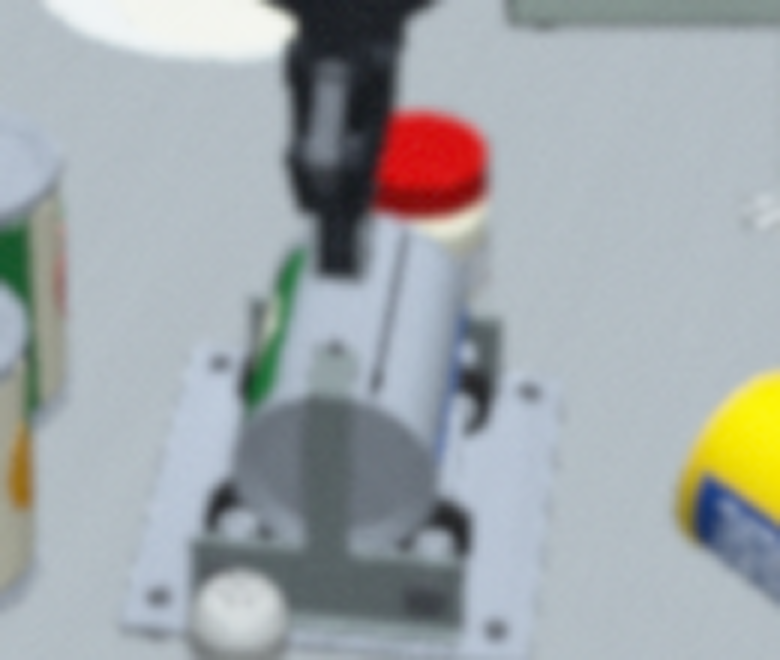

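That stroke missed: the seam still runs to (377,388). I'll press first and check the force before stroking.

Emit:
play_rows(plan=[[[1,0.001,0,0.012,0],[1,0.007,0,0.012,0],[1,0.01,0,0.012,0],[1,0.0105,0,0.012,0],[1,0.0105,0,0.012,0]]])

```text
clock: 9.8
position: [0.5374, -0.1624, 0.1022]
ee_rot: [0.068, 0.708, 0.067, -0.7]
contact_force: [1.0, 0.3, -0.4]
width: -0.0
```

```bash
python3 -c "
from h import *
xyz();p,R,s=tool();print(R.round(4))"
```

```text
clock 9.8 stand X -0.0039 Y -0.0068 Z 0.1022 F [ 1.   0.3 -0.4] zaxis.X -0.9999369454926172
[[ 1.040e-02  1.895e-01 -9.818e-01]
 [ 1.000e-04 -9.819e-01 -1.895e-01]
 [-9.999e-01  1.900e-03 -1.020e-02]]
```

Emit:
play_rows(plan=[[[1,0.001,0,0.002,0],[1,0.0015,0,0.003,0],[1,0.0015,0,0.003,0]]])

```text
clock: 10.1
position: [0.5357, -0.1631, 0.1017]
ee_rot: [0.068, 0.709, 0.067, -0.699]
contact_force: [1.8, 1.2, 4.9]
width: 0.0001
```

```bash
python3 -c "
from h import *
xyz()"
```

```text
clock 10.1 stand X -0.0057 Y -0.0072 Z 0.1017 F [1.8 1.2 4.9] zaxis.X -0.9999046531450001
```

Emit:
play_rows(plan=[[[1,0.0007,0,-0.0005,0],[1,0.0008,0,-0.003,0],[1,0.0008,0,-0.006,0],[1,0.0009,0,-0.009,0],[1,0.0009,0,-0.012,0],[1,0.0009,0,-0.013,0],[1,0.0009,0,-0.013,0]]])

```text
clock: 10.8
position: [0.5488, -0.1605, 0.1018]
ee_rot: [0.068, 0.709, 0.067, -0.699]
contact_force: [-0.3, 1.7, 7.2]
width: 0.0003
```

```bash
python3 -c "
from h import *
xyz();snap('g')"
```

```text
clock 10.8 stand X 0.0076 Y -0.0071 Z 0.1018 F [-0.3  1.7  7.2] zaxis.X -0.9998947362984003
```

View pics/gs.png

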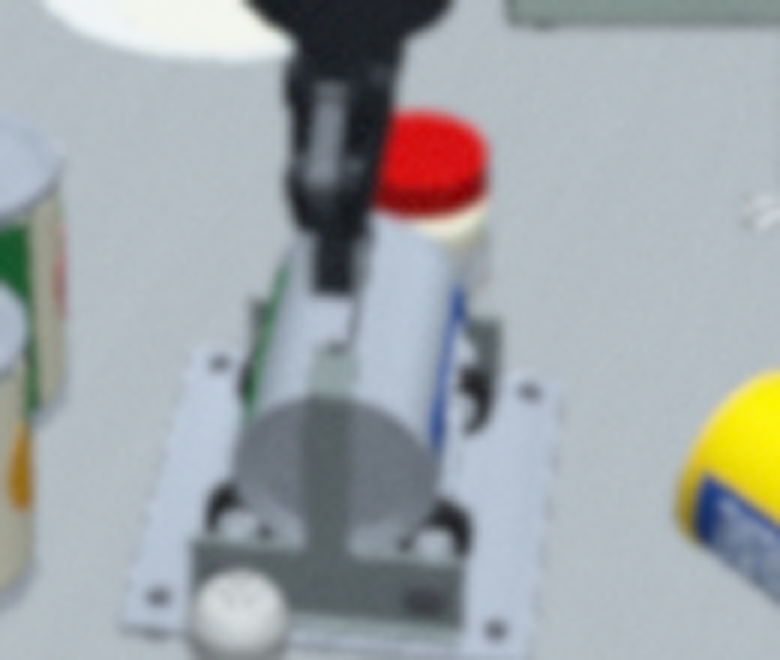

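```bash
python3 -c "
from h import *
for uv in [(357,305),(351,340)]: print(uv,at('side',*uv))"
```

```text
(357, 305) (np.float64(-1.366234785556822), np.float64(-0.0008655410509023389))
(351, 340) (np.float64(-2.452972526148988), np.float64(0.020085604706117963))
```

The seam is now at (357,305)–(351,340), about −2° from the top. I lift and hold.

Emit:
play_rows(plan=[[[1,-0.006,0,0,0],[1,-0.006,0,0.01,0],[1,-0.006,0,0.018,0],[1,-0.006,0,0.018,0],[1,-0.006,0,0.018,0],[1,-0.006,0,0.018,0],[1,-0.006,0,0.018,0],[1,-0.006,0,0.018,0],[1,-0.003,0,0.018,0],[1,-0.0005,0,0.018,0],[1,0.0005,0,0.018,0],[1,0.0005,0,0.018,0]]])

```text
clock: 12.1
position: [0.5312, -0.1639, 0.1015]
ee_rot: [0.068, 0.709, 0.067, -0.699]
contact_force: [-1.3, 0.7, 4.0]
width: -0.0
```

```bash
python3 -c "
from h import *
xyz();p,R,s=tool();print(R.round(4)[2])"
```

```text
clock 12.1 stand X -0.0103 Y -0.0072 Z 0.1015 F [-1.3  0.7  4. ] zaxis.X -0.9998897719580045
[-0.9999  0.0033 -0.0141]
```

In contact at 4 N, so I stroke towards blue.

Emit:
play_rows(plan=[[[1,0.0008,0,-0.001,0],[1,0.0008,0,-0.004,0],[1,0.0009,0,-0.008,0],[1,0.0009,0,-0.012,0],[1,0.001,0,-0.016,0],[1,0.0011,0,-0.02,0],[1,0.0011,0,-0.021,0],[1,0.0011,0,-0.021,0],[1,-0.006,0,-0.021,0],[1,-0.006,0,-0.01,0],[1,-0.004,0,0,0],[1,-0.0015,0,0,0]]])

```text
clock: 13.3
position: [0.5287, -0.1638, 0.1024]
ee_rot: [0.067, 0.708, 0.067, -0.7]
contact_force: [-0.6, 0.6, 0.1]
width: -0.0002
```

```bash
python3 -c "
from h import *
xyz();snap('i')"
```

```text
clock 13.3 stand X -0.0127 Y -0.0066 Z 0.1024 F [-0.6  0.6  0.1] zaxis.X -0.9999233389815635
```

View pics/is.png

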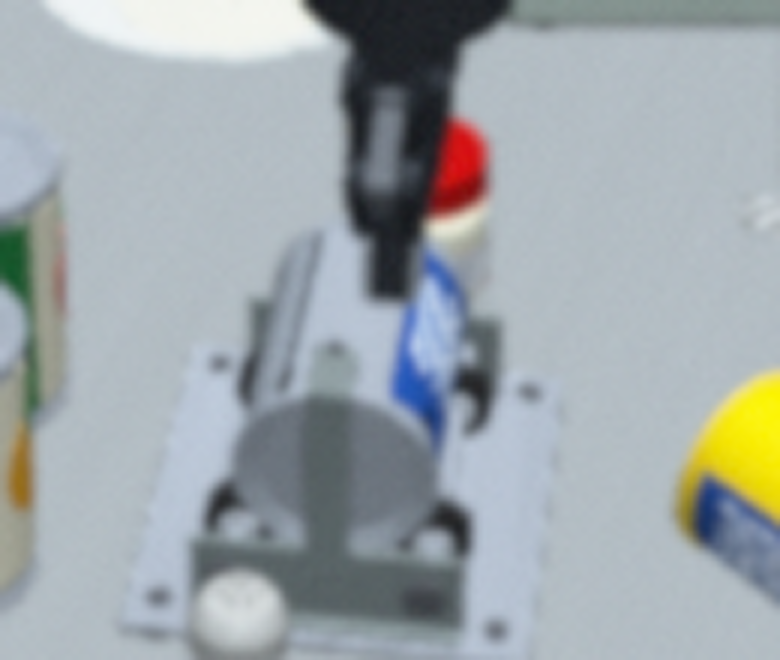

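The seam is now on the far side at (297,320)–(285,385), and the blue side is coming up with its edge at (403,340).

```bash
python3 -c "
from h import *
for uv in [(299,320),(285,380),(402,340)]: print(uv,at('side',*uv))"
```

```text
(299, 320) (np.float64(32.8097605825774), np.float64(0.0038628471736791067))
(285, 380) (np.float64(32.101898122229834), np.float64(0.03975826428930401))
(402, 340) (np.float64(-31.328115429627704), np.float64(0.010408608392027355))
```

Emit:
play_rows(plan=[[[1,0.0012,0,0,0],[1,0.0015,0,0,0],[1,0.0015,0,0,0]]])

```text
clock: 13.7
position: [0.5306, -0.1641, 0.1014]
ee_rot: [0.068, 0.709, 0.066, -0.699]
contact_force: [-1.6, 0.2, 4.1]
width: -0.0002
```

Emit:
play_rows(plan=[[[1,0.0008,0,-0.001,0],[1,0.0008,0,-0.004,0],[1,0.0009,0,-0.008,0],[1,0.0009,0,-0.012,0],[1,0.001,0,-0.016,0],[1,0.0011,0,-0.02,0],[1,0.0011,0,-0.021,0],[1,0.0011,0,-0.021,0],[1,-0.006,0,-0.021,0],[1,-0.006,0,-0.01,0],[1,-0.004,0,-0.001,0],[1,-0.0015,0,-0.001,0]]])

```text
clock: 14.9
position: [0.5293, -0.1638, 0.1024]
ee_rot: [0.067, 0.708, 0.067, -0.7]
contact_force: [-0.4, -0.3, -0.5]
width: 0.0002
```

Emit:
play_rows(plan=[[[1,0.0012,0,-0.001,0],[1,0.0015,0,-0.003,0],[1,0.0015,0,-0.003,0]]])

```text
clock: 15.2
position: [0.5325, -0.1632, 0.1015]
ee_rot: [0.067, 0.708, 0.066, -0.7]
contact_force: [-1.1, 1.1, 6.0]
width: -0.0
```

```bash
python3 -c "
from h import *
xyz();snap('j')"
```

```text
clock 15.2 stand X -0.0089 Y -0.0067 Z 0.1015 F [-1.1  1.1  6. ] zaxis.X -0.9999225378662565
```

View pics/js.png

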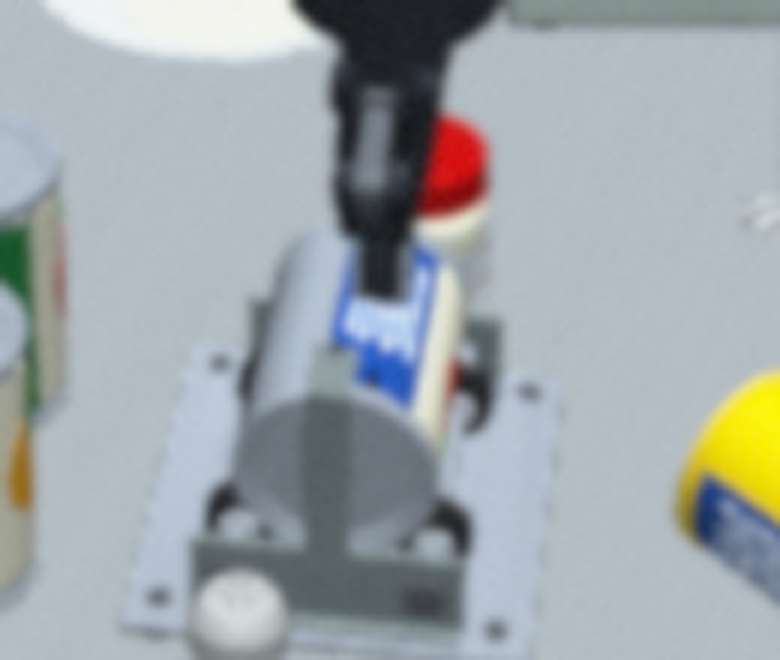

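The blue tick shows at (373,378), with the blue edges at (335,330) and (420,330).

```bash
python3 -c "
from h import *
for uv in [(373,378),(335,330),(421,330)]: print(uv,at('side',*uv))"
```

```text
(373, 378) (np.float64(-19.180027425738785), np.float64(0.038136855928974395))
(335, 330) (np.float64(7.8862372496371815), np.float64(0.014758237192433818))
(421, 330) (np.float64(-42.24888948917114), np.float64(-0.0019544697611928894))
```

Emit:
play_rows(plan=[[[1,0.0007,0,-0.001,0],[1,0.0007,0,-0.004,0],[1,0.0008,0,-0.007,0],[1,0.0008,0,-0.01,0],[1,0.0008,0,-0.011,0],[1,0.0008,0,-0.011,0],[1,-0.006,0,-0.011,0],[1,-0.006,0,-0.005,0],[1,-0.006,0,0,0],[1,-0.006,0,0,0]]])

```text
clock: 16.3
position: [0.5311, -0.1632, 0.1071]
ee_rot: [0.067, 0.708, 0.066, -0.7]
contact_force: [0.6, 1.1, 0.0]
width: 0.0
```

```bash
python3 -c "
from h import *
xyz();snap('k')"
```

```text
clock 16.3 stand X -0.0102 Y -0.0064 Z 0.1071 F [0.6 1.1 0. ] zaxis.X -0.9999393068660875
```

View pics/ks.png

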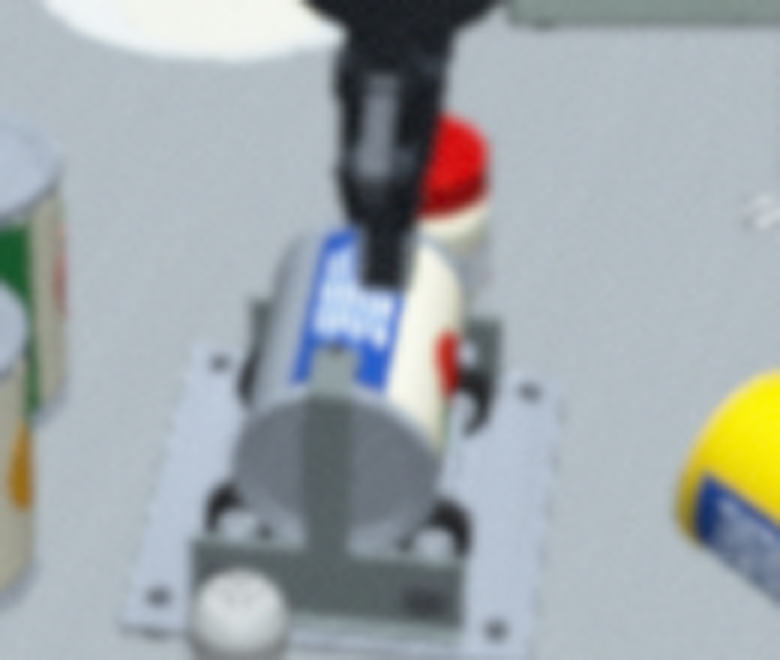

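Blue is centred, with edges at about (308,320) and (397,320) — nearly where the green edges were. I hold, then go down.

Emit:
play_rows(plan=[[[1,0,0,0,0],[1,0,0,0,0],[1,0,0,0,0],[1,0,0,0,0],[1,0.003,0,0,0],[1,0.005,0,0,0],[1,0.0062,0,0,0],[1,0.0065,0,0,0],[1,0.0065,0,0,0]]])

```text
clock: 17.3
position: [0.5322, -0.1632, 0.1015]
ee_rot: [0.067, 0.708, 0.066, -0.7]
contact_force: [-2.5, 1.2, 5.7]
width: 0.0001
```

Emit:
play_rows(plan=[[[1,0.0007,0,-0.001,0],[1,0.0007,0,-0.004,0],[1,0.0008,0,-0.008,0],[1,0.0008,0,-0.012,0],[1,0.0009,0,-0.016,0],[1,0.001,0,-0.019,0],[1,0.001,0,-0.02,0],[1,0.001,0,-0.02,0],[1,-0.006,0,-0.02,0],[1,-0.006,0,-0.01,0],[1,-0.004,0,-0.001,0],[1,-0.0015,0,-0.001,0]]])

```text
clock: 18.5
position: [0.5309, -0.163, 0.1026]
ee_rot: [0.066, 0.708, 0.066, -0.7]
contact_force: [0.4, 1.1, -0.4]
width: -0.0002
```

Emit:
play_rows(plan=[[[1,0.0012,0,-0.001,0],[1,0.0015,0,0,0],[1,0.0015,0,0,0]]])

```text
clock: 18.8
position: [0.5314, -0.163, 0.1015]
ee_rot: [0.066, 0.708, 0.066, -0.7]
contact_force: [-0.5, 1.0, 5.5]
width: 0.0
```

```bash
python3 -c "
from h import *
xyz();snap('l')"
```

```text
clock 18.8 stand X -0.0100 Y -0.0063 Z 0.1015 F [-0.5  1.   5.5] zaxis.X -0.9999360350474032
```

View pics/ls.png

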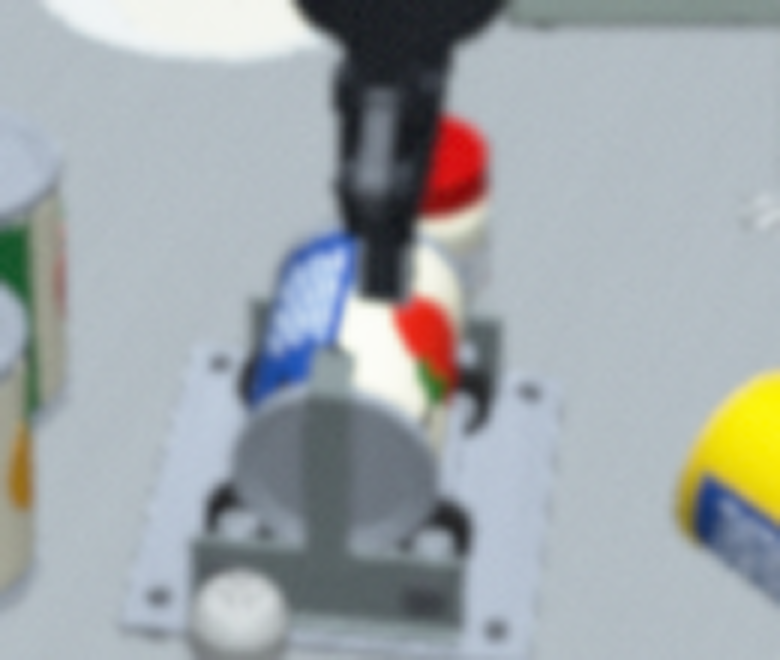

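Emit:
play_rows(plan=[[[1,0.0007,0,-0.001,0],[1,0.0007,0,-0.004,0],[1,0.0008,0,-0.008,0],[1,0.0008,0,-0.012,0],[1,0.0009,0,-0.016,0],[1,0.001,0,-0.019,0],[1,0.001,0,-0.02,0],[1,0.001,0,-0.02,0],[1,-0.006,0,-0.02,0],[1,-0.006,0,-0.01,0],[1,-0.004,0,-0.001,0],[1,-0.0015,0,-0.001,0]]])

```text
clock: 20.1
position: [0.53, -0.1627, 0.1023]
ee_rot: [0.066, 0.707, 0.066, -0.701]
contact_force: [0.3, 0.3, 0.1]
width: 0.0003
```

Emit:
play_rows(plan=[[[1,0.0012,0,-0.001,0],[1,0.0015,0,-0.001,0],[1,0.0015,0,-0.001,0]]])

```text
clock: 20.4
position: [0.5309, -0.1627, 0.1014]
ee_rot: [0.066, 0.707, 0.066, -0.701]
contact_force: [-1.3, 1.3, 6.2]
width: -0.0002
```

```bash
python3 -c "
from h import *
xyz();snap('m')"
```

```text
clock 20.4 stand X -0.0104 Y -0.0059 Z 0.1014 F [-1.3  1.3  6.2] zaxis.X -0.9999629943740156
```

View pics/ms.png

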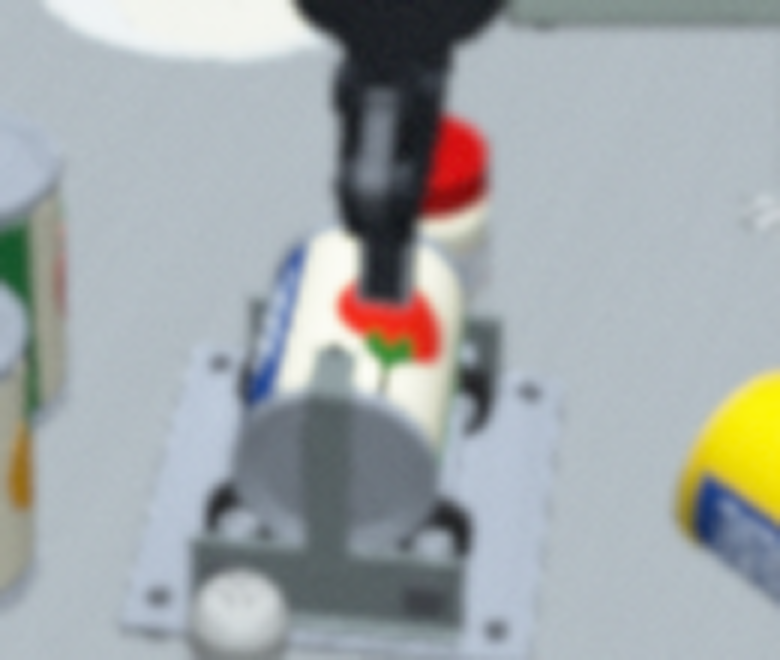

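The red tick shows at (384,383), below the leaves at (390,345).

```bash
python3 -c "
from h import *
for uv in [(384,380),(391,345),(440,325),(340,300)]: print(uv,at('side',*uv))"
```

```text
(384, 380) (np.float64(-25.62228537378367), np.float64(0.0367014275844614))
(391, 345) (np.float64(-25.415721074001667), np.float64(0.016252044081777158))
(440, 325) (np.float64(-56.06214595993906), np.float64(-0.014660956719666753))
(340, 300) (np.float64(9.071848578178463), np.float64(-0.003464356155332271))
```

Emit:
play_rows(plan=[[[1,0.0007,0,-0.001,0],[1,0.0007,0,-0.004,0],[1,0.0008,0,-0.008,0],[1,0.0008,0,-0.012,0],[1,0.0009,0,-0.0145,0],[1,0.0009,0,-0.015,0],[1,0.0009,0,-0.015,0],[1,-0.006,0,-0.015,0],[1,-0.015,0,-0.007,0],[1,-0.04,0,0.005,0],[1,-0.06,0,0.01,0],[1,-0.06,0,0.01,0]]])

```text
clock: 21.7
position: [0.5213, -0.1656, 0.1643]
ee_rot: [0.067, 0.709, 0.065, -0.699]
contact_force: [1.3, 0.2, 0.5]
width: 0.0004
```

```bash
python3 -c "
from h import *
xyz();snap('n')"
```

```text
clock 21.7 stand X -0.0203 Y -0.0070 Z 0.1643 F [1.3 0.2 0.5] zaxis.X -0.9999162414269658
```

View pics/ns.png

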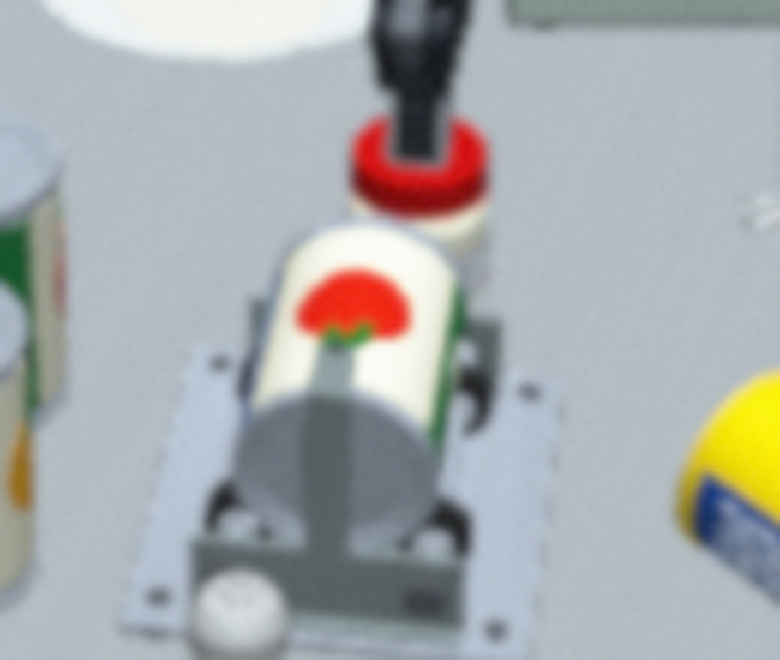

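The tomato is centred under the pointer (edges 296–411 at rows 315–322). I'll move the arm aside and check from the top camera too.

```bash
python3 -c "
from h import *
a=at('side',296,315);b=at('side',411,322);print(a,b)
print(shift(O+[-.05,-.2,.22]))"
```

```text
(np.float64(36.17614351067218), np.float64(-0.0005125544125831648)) (np.float64(-34.61396754442694), np.float64(-0.0022324526082651464))
[-0.05883598  0.18132641  0.06467022]
```

Emit:
play_rows(plan=[[[1,-0.05,0,0.02,0],[1,-0.06,0.04,0.03,0],[1,-0.06,0.08,0.05,0],[1,-0.06,0.12,0.06,0],[1,-0.06,0.16,0.08,0],[1,-0.06,0.2,0.1,0],[1,-0.06,0.24,0.1,0],[1,-0.06,0.28,0.1,0],[1,-0.06,0.28,0.1,0],[1,-0.06,0.28,0.1,0]]])

```text
clock: 22.8
position: [0.473, -0.4586, 0.2185]
ee_rot: [0.064, 0.707, 0.067, -0.702]
contact_force: [-0.1, 0.4, -1.5]
width: -0.0001
```

```bash
python3 -c "
from h import *
xyz();snap('o')
p,_=manip.get_image('top');cv2.imwrite('pics/pt.png',p[:,:,::-1])"
```

```text
clock 22.8 stand X -0.1220 Y -0.2859 Z 0.2185 F [-0.1  0.4 -1.5] zaxis.X -0.999971255825373
```

View pics/ot.png

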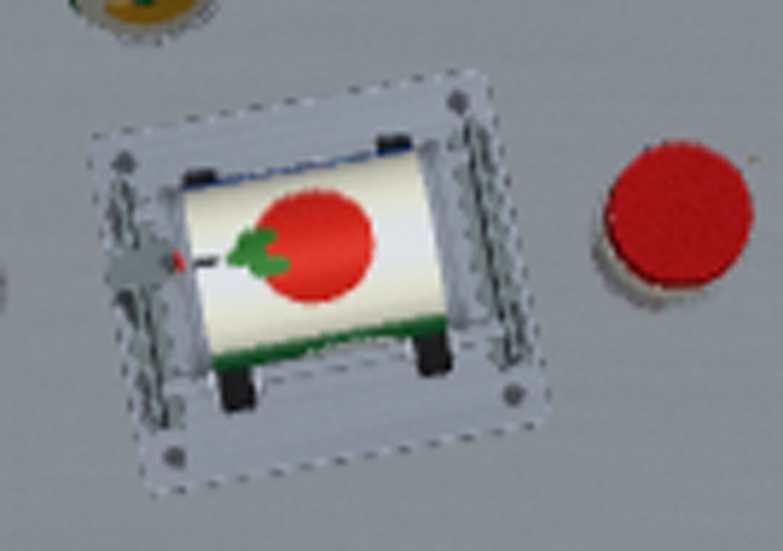

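View pics/pt.png

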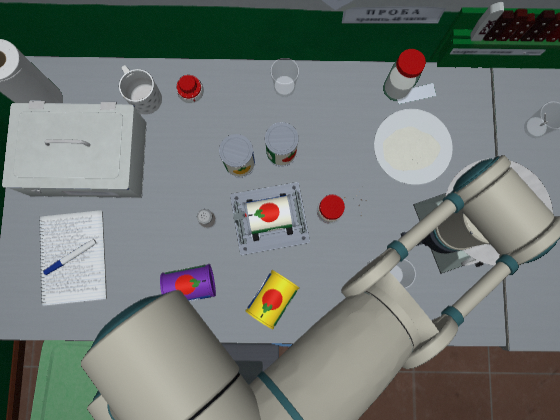

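The red tick (crop 205,261) lines up with the pointer tip (180,262), and every bystander is where it started. The gripper is close to the scale, so I back it off before handing in.

Emit:
play_rows(plan=[[[1,-0.02,-0.02,0.01,0],[1,-0.04,-0.05,0.03,0],[1,-0.04,-0.08,0.05,0],[1,-0.04,-0.08,0.05,0],[1,-0.04,-0.08,0.05,0],[1,-0.04,-0.08,0.05,0]]])

```text
clock: 23.55
position: [0.4097, -0.3877, 0.2601]
ee_rot: [0.066, 0.707, 0.067, -0.701]
contact_force: [-0.5, 0.3, -0.3]
width: 0.0002
```

```bash
python3 -c "
from h import *
xyz();snap('q')
print('tick',at('top',205,261))
p,_=manip.get_image('side');cv2.imwrite('pics/qss.png',p[:,:,::-1]);print(np.round(tool()[2]['qd'],3))"
```

```text
clock 23.55 stand X -0.1711 Y -0.2046 Z 0.2601 F [-0.5  0.3 -0.3] zaxis.X -0.9999539285460528
tick (np.float64(0.9613059658505844), np.float64(0.042639632879269036))
[-0.004  0.003 -0.001 -0.001  0.003  0.   ]
```

View pics/qss.png

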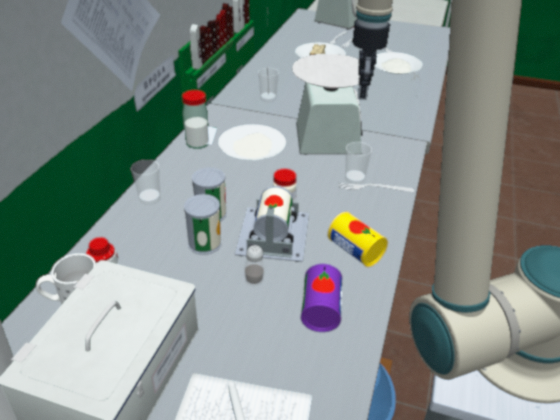

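View pics/qs.png

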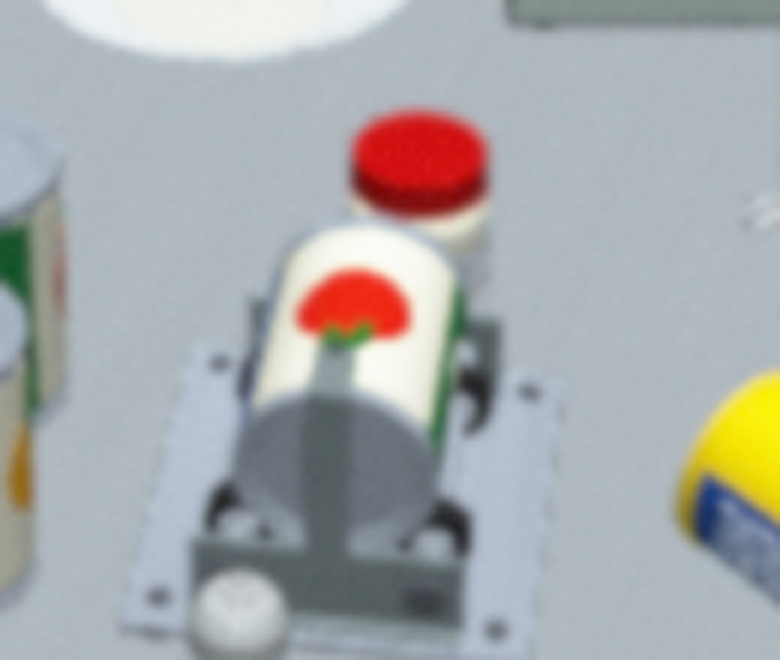

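The tin is unchanged, the gripper is in free air at (367,60), and the bystanders are in place. Handing in.

```bash
python3 -c "
from rig import manip
print(manip.sign_off())"
```

```text
the job is handed in; nothing more can be done
None
```

I turned the tin on its rollers with light fingertip strokes and stopped it with green, then the bare seam, then blue under the pointer. It finished with the red picture side up, and I handed the job in at about 24 s of the 64 s allowed.

- **Stops:** green was about 0.5° off, the seam about −2°, and blue near 0° judged by eye from the stripe edges. The tolerance is 9.7°. Each side was left untouched for at least 0.5 s.
- **Final side:** both cameras put the red side within about 1° of straight up, and two looks about 2 s apart showed no movement.
- **Pressing force:** the readings I took during contact were 3 to 8 N. I only had readings at the end of each move, so a brief higher peak in between would not have shown.
- **Disturbance:** by eye, everything else on the table looked where it started, and the gripper was in free air at the end.
- **What went wrong:** one stroke towards the seam missed contact and left the tin where it was. I repeated it after checking the contact force first. The arm also ended one retreat close to the scale, with no clear contact force, so I backed it away before handing in.

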